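Press the heel pad home

ROBOT

A 6-joint arm with a two-finger parallel gripper is mounted at the origin on the work surface. World frame = base frame: x ahead of the robot, y to its left, z up, the work surface at z = 0. Lengths are in mm, angles in rad, forces in N, time in s.
With the tool pointing down it reaches from about 275 to 1000 mm from the base axis. Payload 8.4 kg.
Tool frame: the origin (TCP) lies midway between the tips of the shut fingers; the grasp point (between the pads) lies grip_depth behind it (grip_depth is the distance from the TCP to the grasp point, in mm); z points along the fingers, y is the line along which they close (so a half turn about z gives the same grasp; the last joint's range is limited). The gripper opens to 85 mm and grips with 20 to 120 N. Pads are 22 mm wide; open, the fingers measure 114 mm over their backs; the gripper's body (76 mm by 85 mm) begins 54 mm behind the grasp point. The pads swing forward as they close: fully open they stand 13 mm farther back than shut.
Start: joints at [1.174, 0.353, 1.633, -0, 1.155, -0.002], TCP at [240.389, 576.924, 231.281] pointing down, gripper open.
Joint ranges: [-2.63, 2.63], [-0.92, 2.1], [0.06, 2.66], [-1.3, 4.44], [0, 2.69], [-3.02, 3.02]. Speed limits (rad/s): [2.22, 2.22, 2.79, 3.14, 3.14, 3.14].

INTERFACE

Orientations are given as [roll, pitch, yaw] about the fixed x, y, z axes, in that order (R = Rz(yaw) Ry(pitch) Rx(roll)).
In Python, from rig import * gives the robot as it stands.
- The arm moves only by the shell command python3 -m creep 'ROWS' [FORCE]. ROWS is JSON, a list of rows, each an object of numbers: "x", "y", "z": the shift along the tool's x, y, z in mm; "rx", "ry", "rz": the turn, a rotation vector about the tool's x, y, z in rad; "hand": the finger opening in mm, from 0 to 85.4. A call has 1 to 20 rows; each row shifts and turns the commanded pose from where the row before left it, along the tool's axes as they then stand; what a row does not reach is not made up. A row lasts 1/8 s, in which the tool goes at most 62.5 mm and 10.7 degrees, less where a joint would pass 70% of its speed; a pose out of reach is approached as far as the arm can. A call with a gripper value outside its range is refused whole. The fingers move at their own pace and stop on an object; FORCE is the grip in N (left out, the last holds). Time passes only in rows, so rows that do not move let the fingers close. It gives the time, the measured TCP pose, the force, the opening and the grip force at its end, in the units of the state.
- sense(): the state, without advancing time (a new reading comes with each control period).
- grab_frame(name): name is "side" or "top"; returns the picture (480x640x3 uint8, red, green, blue); there is no depth.
- get_calibration(name): a dict with "K" (3x3 intrinsics, pixels), "R" (3x3) and "t" (3): a world point X has camera coordinates R X + t. Camera axes: x right, y down, z forward; pixel columns grow to the right and rows downward; lengths in mm; the calibration is good to about 2 mm. A picture is of the moment at which its call begins. get_calibration takes no time and is no camera call.
- sign_off(): hands the job in; it is judged then, once.
The state is a dict: "clock": time; "qpos": joint angles; "qvel": joint speeds; "joint_efforts": joint torques, N m; "eef_pos": TCP position; "tcp_rot": TCP orientation; "contact_force": force on the tool from outside, world axes, zero at the start; "wrist_torque": the same for the moment, N m; "opening": opening from 0.0 (shut) to 1.0 (fully open); "grasp_force": force on a finger pad.
Only numpy, scipy, OpenCV 4.12 (cv2) and the standard library are available. Lean on these libraries where they do the work, as an engineer would, in place of code of your own. Each camera call takes 0.05 s, during which the arm holds its last target. There are 200 camera calls.

TASK

A freshly glued heel pad is waiting on the spring-loaded plate of the green heel press. Take the flat-footed tamper with the yellow handle, press it squarely down on the middle of the pad until the plate bottoms out level, and hold it down for about a second. Then let the plate rise and stand the tamper upright on the orange mat.

Things in the scene. Friction and masses are not known exactly. Their poses are not given: they have to be found in the camera images.
- tamper_mid (a point): Tamper, 84 mm tall, about 250 g, upright on the crate top: flat round aluminium foot 60 mm across, 14 mm thick; above it a yellow square handle 28 x 28 mm, from 14 to 84 mm up. Point: on its centre line, 42 mm above the underside; z up the handle, x and y square to the handle's faces. Not the all-wooden dabber with domed foot and ball top.
- pad_top (a point): Centre of the flat top of the black D-shaped rubber heel pad (54 x 54 mm), fixed on the sprung aluminium plate (80 mm across) of the heel press, a round green cup 100 mm across, 34 mm tall, screwed down. Pad top is 60 mm above the crate top at rest, 46 mm bottomed out. The plate goes straight down and rocks a little if pressed off centre; z is square to the pad, up.
- plate (a joint): How far the plate of the heel press is pushed down, in m: 0 at rest, 0.014 bottomed out on its rigid stop. The spring starts to yield at about 3.5 N and needs about 10.5 N at the stop; it rises by itself when let go.
- mat_top (a point): Centre of the top face of the orange hard silicone mat, a flat rectangle 180 mm (its x) by 140 mm (its y), 4 mm thick, fixed to the crate top; z up.
Mind the look-alikes: they are no part of the job. Leave any blue or turquoise look-alike of the part that bears tamper_mid alone. Of the things that look like the part that bears pad_top, the larger one is meant.

How it is judged (in metres and radians):
On the way:
1. the tamper, upright on the middle of the pad, presses the plate to its stop, level (value of joint plate above 0.0115 m and angle between each of pad_top, tamper_mid's own z axis and vertical below 0.175 rad and horizontal distance between tamper_mid and pad_top below 0.015 m and contact force between tamper and plate above 4 N), for 0.5 s.
At the end, for the whole second after the job is handed in: The plate has risen again (within 3 mm of its rest) and the tamper stands upright (within 10 degrees) and still, foot down on the orange mat, its centre line within 75 mm of the mat's centre along the mat's x and 55 mm along its y (value of joint plate below 0.003 m and angle between tamper_mid's own z axis and vertical below 0.175 rad and x of tamper_mid in the frame of mat_top between -0.075 and 0.075 m and y of tamper_mid in the frame of mat_top between -0.055 and 0.055 m and z of tamper_mid in the frame of mat_top between 0.036 and 0.048 m and linear speed of tamper below 0.02 m/s); the robot touches nothing.
It also fails if it takes over 40 s, if anything falls off the work surface, if the arm or the gripper's body presses on something with over 40 N, if the wrist force passes 120 N, or if a joint passes its speed limit or range.

## Working session

There is one attempt and no reset: what is moved stays moved. The work goes in short steps, Python scripts to look and compute and a shell command to move; the robot and the scene stay as the last step left them, time stands still between calls to the robot, and variables do not carry over. Pictures are saved under pics/ and viewed, at most 10 in all, crops included, and the job is handed in when it is done.

```bash
mkdir -p pics; ls; python3 - <<'E'
from rig import *
import cv2
s=sense();print(s)
for n in("side","top"):
    f=grab_frame(n);cv2.imwrite(f"pics/{n}0.png",f[:,:,::-1]);c=get_calibration(n);print(n,c)
E
```

```text
pics
{'clock': 0.0, 'qpos': array([ 1.17365395e+00,  3.53631423e-01,  1.63421695e+00, -1.52612159e-05,
        1.15521776e+00, -2.43155251e-03]), 'qvel': array([ 0.00111882, -0.00265341,  0.00085691,  0.00243178, -0.00121634,
        0.00051079]), 'joint_efforts': array([ 1.96619312e-04, -6.05230665e+01, -3.42079496e+01,  3.13501105e-04,
        8.76655744e-03,  5.91375780e-06]), 'eef_pos': array([240.15567648, 576.44363199, 230.53670979]), 'tcp_rot': array([-3.14011914e+00,  1.03702439e-05,  2.74688800e+00]), 'contact_force': array([-0.69240632, -0.3606347 ,  0.37886967]), 'wrist_torque': array([0.03918967, 0.0212806 , 0.04369537]), 'grasp_force': 0.0, 'opening': 1.0013166232283308}
side {'K': array([[568.02626653,   0.        , 322.01794711],
       [  0.        , 568.02626653, 236.27698549],
       [  0.        ,   0.        ,   1.        ]]), 'R': array([[ 0.94813839, -0.3178484 ,  0.00244663],
       [-0.23153927, -0.69591172, -0.67977677],
       [ 0.2177686 ,  0.64395596, -0.733415  ]]), 't': array([-496.49315666,  170.5880743 ,  883.33458519])}
top {'K': array([[438.08743894,   0.        , 320.47866635],
       [  0.        , 438.08743894, 242.53148413],
       [  0.        ,   0.        ,   1.        ]]), 'R': array([[-0.00434299, -0.99998461,  0.00345247],
       [-0.99171955,  0.00386391, -0.12836434],
       [ 0.12834903, -0.00398137, -0.99172107]]), 't': array([ 29.68844222, 525.62104869, 788.42474918])}
```

View pics/side0.png

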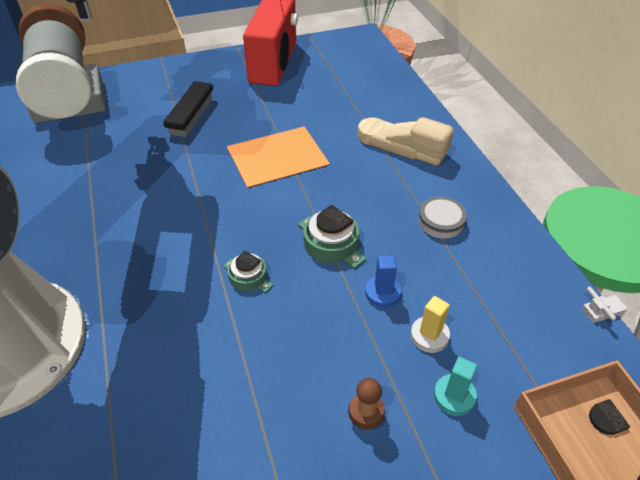

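View pics/top0.png

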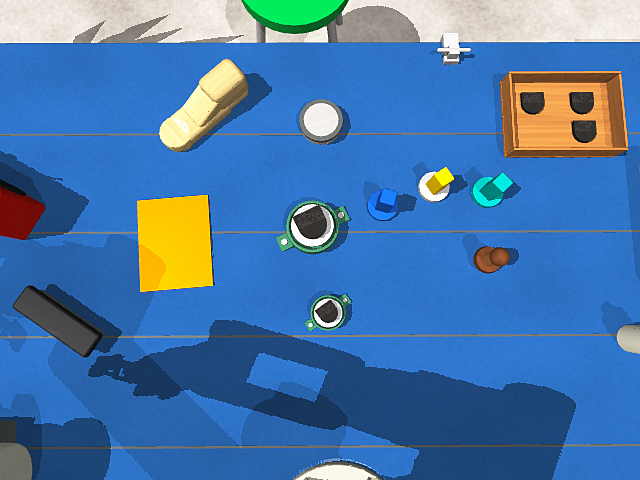

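Both views show the robot on the left and a blue crate top.

Tamper candidates:
- Yellow handle on a silver foot: top (435,185), side (432,325). This one fits the description.
- Blue: top (384,204), side (385,282).
- Turquoise: top (491,190), side (458,388).
- Wooden dabber: top (491,260), side (367,402).

For the press, the large one is at top (312,226), side (331,232), and the small one at top (327,313) is a decoy. The mat is at top (175,243). I choose the yellow tamper and the large press.

```bash
cat > h.py <<'E'
import numpy as np, cv2
from rig import *
def ray(n,p):
    c=get_calibration(n);d=c["R"].T@np.linalg.inv(c["K"])@[p[0],p[1],1.];return -c["R"].T@c["t"],d
def plane(n,p,z):
    o,d=ray(n,p);return o+d*(z-o[2])/d[2]
def tri(a,b):
    A=np.zeros((3,3));v=np.zeros(3)
    for n,p in(("top",a),("side",b)):
        o,d=ray(n,p);d=d/np.linalg.norm(d);P=np.eye(3)-np.outer(d,d);A+=P;v+=P@o
    return np.linalg.solve(A,v)
def blob(im,lo,hi,box,hull=True):
    x0,y0,x1,y1=box;m=cv2.inRange(cv2.cvtColor(im[y0:y1,x0:x1],cv2.COLOR_RGB2HSV),lo,hi)
    cs=cv2.findContours(m,cv2.RETR_EXTERNAL,cv2.CHAIN_APPROX_NONE)[0]
    c=max(cs,key=cv2.contourArea)+np.array([x0,y0]);return c.astype(np.int32)
E
python3 - <<'E'
from h import *
T=cv2.imread("pics/top0.png")[:,:,::-1].copy();S=cv2.imread("pics/side0.png")[:,:,::-1].copy()
# mat
m={}
for n,im,b in(("top",T,(120,180,230,300)),("side",S,(215,120,340,190))):
    c=blob(im,(5,120,100),(30,255,255),b);r=cv2.minAreaRect(c);q=cv2.approxPolyDP(c,6,True)[:,0]
    w=np.array([plane(n,p,4) for p in q]);print(n,"mat",q.tolist(),w[:,:2].round().tolist(),w.mean(0).round(1))
# white regions: plate and foot ; yellow handle
for n,im,bf,bp in(("top",T,(410,160,462,208),(280,195,350,258)),("side",S,(405,290,460,355),(295,200,370,265))):
    y=blob(im,(20,120,90),(35,255,255),bf);r=cv2.minAreaRect(y);print(n,"handle",r)
    f=blob(im,(0,0,120),(180,70,255),bf);print("foot",cv2.boundingRect(f),cv2.fitEllipse(cv2.convexHull(f)),"->z14",plane(n,cv2.fitEllipse(cv2.convexHull(f))[0],10).round(1))
    f=blob(im,(0,0,120),(180,70,255),bp);e=cv2.fitEllipse(cv2.convexHull(f));print("plate",e,plane(n,e[0],52).round(1))
    k=blob(im,(0,0,0),(180,255,75),bp);M=cv2.moments(k);p=(M["m10"]/M["m00"],M["m01"]/M["m00"]);print("pad",cv2.boundingRect(k),p,plane(n,p,60).round(1))
a=cv2.resize(T[150:270,280:480],None,fx=3,fy=3,interpolation=cv2.INTER_CUBIC)
b=cv2.resize(S[195:355,300:460],None,fx=1.25,fy=1.25)
b=cv2.resize(S[240:360,280:480],None,fx=2,fy=2,interpolation=cv2.INTER_CUBIC)
o=np.zeros((600,600,3),np.uint8);o[:360]=a;o[360:,:400]=b;cv2.imwrite("pics/crop1.png",o[:,:,::-1])
E
```

```text
top mat [[207, 195], [137, 201], [140, 291], [212, 285]] [[625.0, 251.0], [613.0, 388.0], [437.0, 373.0], [448.0, 236.0]] [531. 312.   4.]
side mat [[328, 162], [304, 127], [227, 147], [247, 186]] [[623.0, 256.0], [611.0, 387.0], [434.0, 371.0], [446.0, 237.0]] [528.3 312.6   4. ]
top handle ((439.3076171875, 180.4615478515625), (16.64100456237793, 26.625608444213867), 56.3099365234375)
foot (418, 171, 32, 31) ((433.2782287597656, 186.50802612304688), (29.88178825378418, 31.031736373901367), 72.00775146484375) ->z14 [ 639.  -194.8   10. ]
plate ((311.95489501953125, 224.98719787597656), (41.87096405029297, 42.81421661376953), 68.28722381591797) [556.1  43.2  52. ]
pad (289, 204, 38, 35) (310.7686381146612, 222.68502152730565) [559.   45.2  60. ]
side handle ((433.26922607421875, 318.84613037109375), (21.663330078125, 39.55531311035156), 15.255120277404785)
foot (411, 307, 39, 46) ((429.3807373046875, 330.8398742675781), (37.825538635253906, 45.21380615234375), 165.82138061523438) ->z14 [ 637.7 -190.3   10. ]
plate ((328.3283996582031, 218.12179565429688), (47.80836868286133, 54.84907531738281), 133.21197509765625) [554.  56.  52.]
pad (317, 205, 36, 28) (332.49757673667204, 220.33710285406568) [556.5  41.2  60. ]
```

View pics/crop1.png

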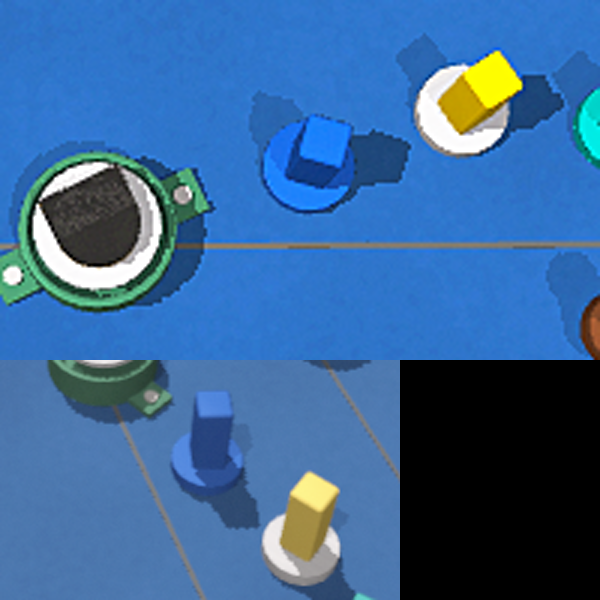

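The crop confirms the choice: yellow handle on a silver foot at top (433,187), and a black D pad on the large green press. Next I measure the handle's yaw from its bright top face.

```bash
python3 - <<'E'
from h import *
import rig
print([ (k,getattr(rig,k)) for k in dir(rig) if not k.startswith('_') and not callable(getattr(rig,k))][:20])
T=cv2.imread("pics/top0.png")[:,:,::-1].copy();S=cv2.imread("pics/side0.png")[:,:,::-1].copy()
tf={}
for n,im,b,v in(("top",T,(410,160,462,208),215),("side",S,(405,290,460,355),205)):
    c=blob(im,(18,90,v),(35,255,255),b);w=np.array([plane(n,p,84)[:2] for p in c[:,0]],np.float32)
    r=cv2.minAreaRect(w);tf[n]=r;M=cv2.minAreaRect(c);print(n,"topface world",r,"px",M)
    q=cv2.approxPolyDP(cv2.convexHull(c),2,True)[:,0];print([plane(n,p,84)[:2].round(1).tolist() for p in q])
s=sense();print(s["eef_pos"],s["tcp_rot"])
E
```

```text
[('grip_depth', 18.700000000000003)]
top topface world ((638.50244140625, -194.5453338623047), (26.51682472229004, 27.128345489501953), 33.47748565673828) px ((443.730712890625, 176.34616088867188), (14.699554443359375, 14.699554443359375), 56.30992889404297)
[[655.7, -199.2], [633.4, -210.9], [622.5, -188.9], [642.8, -177.1]]
side topface world ((635.8426513671875, -194.76063537597656), (26.884483337402344, 26.220773696899414), 33.41189193725586) px ((436.65380859375, 305.26922607421875), (18.582456588745117, 15.254256248474121), 33.6900634765625)
[[652.9, -197.5], [632.9, -211.5], [619.2, -190.1], [639.9, -177.7]]
[240.20896417 576.52297305 230.61203774] [-3.14031037e+00 -1.91012047e-05  2.74683035e+00]
```

```bash
cat >> h.py <<'E'
def go(x,y,z=None,yaw=None):
    from scipy.spatial.transform import Rotation as Ro
    s=sense();R=Ro.from_euler("xyz",s["tcp_rot"]);e=s["eef_pos"]
    d=np.array([x,y,e[2] if z is None else z])-e
    print("clock",s["clock"],"tcp",e.round(1),s["tcp_rot"].round(4),"F",s["contact_force"].round(1),"tool shift",R.inv().apply(d).round(1),
      "rotvec to upright",(R.inv()*Ro.from_euler("xyz",[np.pi,0,s["tcp_rot"][2] if yaw is None else yaw])).as_rotvec().round(3))
E
python3 -m creep '[{"rz":0.159},{"rz":0.159},{"rz":0.159},{"rz":0.159},{"x":-30,"y":-3.4},{"x":-57,"y":-3.4},{"x":-57,"y":-3.4},{"x":-57,"y":-3.4},{"x":-57,"y":-3.4},{"x":-57,"y":-3.4},{"x":-57,"y":-3.4},{"x":-57,"y":-3.4},{"x":-57,"y":-3.4},{"x":-57,"y":-3.4},{"x":-57,"y":-3.4},{"x":-57,"y":-3.4},{"x":-57,"y":-3.4},{"x":-57,"y":-3.4},{"x":-57,"y":-3.4},{"x":-37,"y":-3.4}]' 60
python3 -c "
from h import *
go(638,-194,yaw=2.111)"
```

```text
clock 0.1 tcp [240.2 576.5 230.6] [-3.1403 -0.      2.7468] F [0.2 0.3 0.3] tool shift [-663.5 -558.3    0.7] rotvec to upright [-0.001  0.     0.636]schema error: expected keys x, y, z, rx, ry, rz, hand
```

```bash
python3 -m creep '[{"x":0,"y":0,"z":0,"rx":0,"ry":0,"rz":0.159,"hand":85},{"x":0,"y":0,"z":0,"rx":0,"ry":0,"rz":0.159,"hand":85},{"x":0,"y":0,"z":0,"rx":0,"ry":0,"rz":0.159,"hand":85},{"x":0,"y":0,"z":0,"rx":0,"ry":0,"rz":0.159,"hand":85},{"x":-30,"y":-3.4,"z":0,"rx":0,"ry":0,"rz":0,"hand":85},{"x":-57,"y":-3.4,"z":0,"rx":0,"ry":0,"rz":0,"hand":85},{"x":-57,"y":-3.4,"z":0,"rx":0,"ry":0,"rz":0,"hand":85},{"x":-57,"y":-3.4,"z":0,"rx":0,"ry":0,"rz":0,"hand":85},{"x":-57,"y":-3.4,"z":0,"rx":0,"ry":0,"rz":0,"hand":85},{"x":-57,"y":-3.4,"z":0,"rx":0,"ry":0,"rz":0,"hand":85},{"x":-57,"y":-3.4,"z":0,"rx":0,"ry":0,"rz":0,"hand":85},{"x":-57,"y":-3.4,"z":0,"rx":0,"ry":0,"rz":0,"hand":85},{"x":-57,"y":-3.4,"z":0,"rx":0,"ry":0,"rz":0,"hand":85},{"x":-57,"y":-3.4,"z":0,"rx":0,"ry":0,"rz":0,"hand":85},{"x":-57,"y":-3.4,"z":0,"rx":0,"ry":0,"rz":0,"hand":85},{"x":-57,"y":-3.4,"z":0,"rx":0,"ry":0,"rz":0,"hand":85},{"x":-57,"y":-3.4,"z":0,"rx":0,"ry":0,"rz":0,"hand":85},{"x":-57,"y":-3.4,"z":0,"rx":0,"ry":0,"rz":0,"hand":85},{"x":-57,"y":-3.4,"z":0,"rx":0,"ry":0,"rz":0,"hand":85},{"x":-37,"y":-3.4,"z":0,"rx":0,"ry":0,"rz":0,"hand":85}]' 60
python3 -c "
from h import *
go(638,-194,yaw=2.111)"
```

```text
clock: 2.6
eef_pos: [639.1, -195.4, 230.7]
tcp_rot: [-3.141, -0.0, 2.11]
contact_force: [-0.2, 0.9, -0.0]
opening: 1.0
grasp_force: 0.0
clock 2.6 tcp [ 639.1 -195.4  230.7] [-3.1412e+00 -2.0000e-04  2.1095e+00] F [-0.2  0.9 -0. ] tool shift [ 1.8 -0.2  0. ] rotvec to upright [-0.    -0.    -0.001]
```

```bash
python3 -m creep '[{"x":1.8,"y":0,"z":40,"rx":0,"ry":0,"rz":0,"hand":85},{"x":0,"y":0,"z":50,"rx":0,"ry":0,"rz":0,"hand":85},{"x":0,"y":0,"z":50,"rx":0,"ry":0,"rz":0,"hand":85},{"x":0,"y":0,"z":36,"rx":0,"ry":0,"rz":0,"hand":85},{"x":0,"y":0,"z":18,"rx":0,"ry":0,"rz":0,"hand":85},{"x":0,"y":0,"z":0,"rx":0,"ry":0,"rz":0,"hand":40},{"x":0,"y":0,"z":0,"rx":0,"ry":0,"rz":0,"hand":20},{"x":0,"y":0,"z":0,"rx":0,"ry":0,"rz":0,"hand":20},{"x":0,"y":0,"z":0,"rx":0,"ry":0,"rz":0,"hand":20},{"x":0,"y":0,"z":0,"rx":0,"ry":0,"rz":0,"hand":20},{"x":0,"y":0,"z":0,"rx":0,"ry":0,"rz":0,"hand":20},{"x":0,"y":0,"z":0,"rx":0,"ry":0,"rz":0,"hand":20}]' 60
python3 - <<'E'
from h import *
go(638,-194,36)
for n in("side","top"): cv2.imwrite(f"pics/{n}1.png",grab_frame(n)[:,:,::-1])
E
```

```text
clock: 4.1
eef_pos: [638.4, -191.7, 39.0]
tcp_rot: [3.14, 0.002, 2.111]
contact_force: [-0.9, 0.2, 6.4]
opening: 0.318
grasp_force: 59.5
clock 4.1 tcp [ 638.4 -191.7   39. ] [3.1401e+00 1.7000e-03 2.1108e+00] F [-0.9  0.2  6.4] tool shift [-1.8 -1.6  3. ] rotvec to upright [0.002 0.002 0.   ]
```

View pics/side1.png

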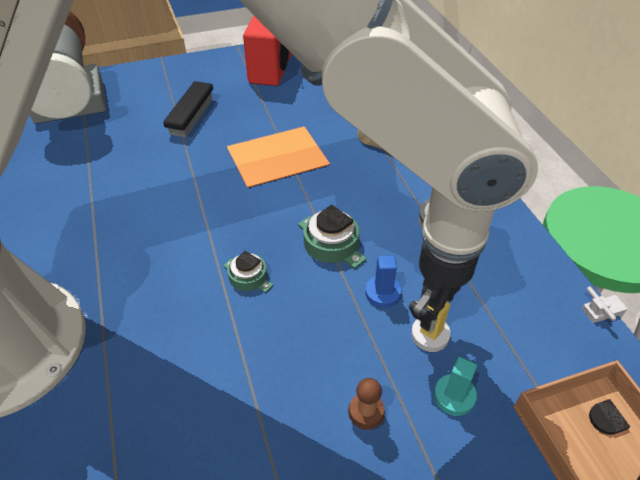

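Side view: the fingers hold the yellow handle, with the foot at about (432,333). Opening 27 mm and grip 59.5 N, so the grasp is good. I lift and carry it over the press.

```bash
python3 -m creep '[{"x":0,"y":0,"z":-20,"rx":0,"ry":0,"rz":0,"hand":20},{"x":0,"y":0,"z":-50,"rx":0,"ry":0,"rz":0,"hand":20},{"x":0,"y":0,"z":-50,"rx":0,"ry":0,"rz":0,"hand":20},{"x":20,"y":4,"z":-10,"rx":0,"ry":0,"rz":0,"hand":20},{"x":40,"y":8,"z":0,"rx":0,"ry":0,"rz":0,"hand":20},{"x":50,"y":10,"z":0,"rx":0,"ry":0,"rz":0,"hand":20},{"x":50,"y":10,"z":0,"rx":0,"ry":0,"rz":0,"hand":20},{"x":45,"y":10,"z":0,"rx":0,"ry":0,"rz":0,"hand":20},{"x":28,"y":6,"z":0,"rx":0,"ry":0,"rz":0,"hand":20},{"x":10,"y":2,"z":0,"rx":0,"ry":0,"rz":0,"hand":20},{"x":0,"y":0,"z":0,"rx":0,"ry":0,"rz":0,"hand":20},{"x":0,"y":0,"z":0,"rx":0,"ry":0,"rz":0,"hand":20}]' 60
python3 - <<'E'
from h import *
go(556.5,43,105)
for n in("side","top"): cv2.imwrite(f"pics/{n}2.png",grab_frame(n)[:,:,::-1])
E
```

```text
clock: 5.7
eef_pos: [555.7, 42.0, 167.2]
tcp_rot: [-3.141, 0.0, 2.11]
contact_force: [0.4, -0.9, -1.7]
opening: 0.318
grasp_force: 59.7
clock 5.7 tcp [555.7  42.  167.2] [-3.1414e+00  3.0000e-04  2.1103e+00] F [ 0.4 -0.9 -1.7] tool shift [ 0.5  1.3 62.2] rotvec to upright [-0.  0. -0.]
```

View pics/side2.png

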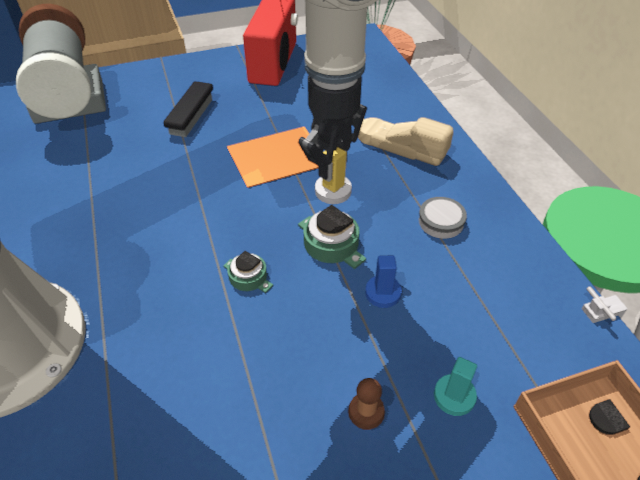

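Side view: the tamper hangs upright over the large press, foot at about (333,188), pad at (332,220). I check the foot's centre against the press.

```bash
python3 - <<'E'
from h import *
S=cv2.imread("pics/side2.png")[:,:,::-1].copy()
f=blob(S,(0,0,120),(180,75,255),(305,168,360,206));h=cv2.convexHull(f);print(cv2.boundingRect(f),cv2.fitEllipse(h))
for z in(133,136,139):print(z,plane("side",cv2.fitEllipse(h)[0],z).round(1))
# press from side: plate ellipse w/ pad included, green rim
p=blob(S,(0,0,120),(180,75,255),(300,203,362,246));h=cv2.convexHull(p);print(cv2.boundingRect(p),cv2.fitEllipse(h))
b=cv2.boundingRect(p);print([plane("side",(b[0]+b[2]/2,b[1]+b[3]/2),z).round(1) for z in(50,54)])
a=cv2.resize(S[160:260,290:370],None,fx=5,fy=5,interpolation=cv2.INTER_CUBIC);cv2.imwrite("pics/crop2.png",a[:,:,::-1])
E
```

```text
(315, 169, 37, 35) ((333.34033203125, 185.67373657226562), (35.88261032104492, 39.20830535888672), 39.46812057495117)
133 [559.6  49.3 133. ]
136 [558.4  46.2 136. ]
139 [557.3  43.  139. ]
(304, 203, 51, 41) ((328.74737548828125, 220.566650390625), (44.45914840698242, 52.71886444091797), 115.39517211914062)
[array([552.3,  44.7,  50. ]), array([551. ,  41.1,  54. ])]
```

View pics/crop2.png

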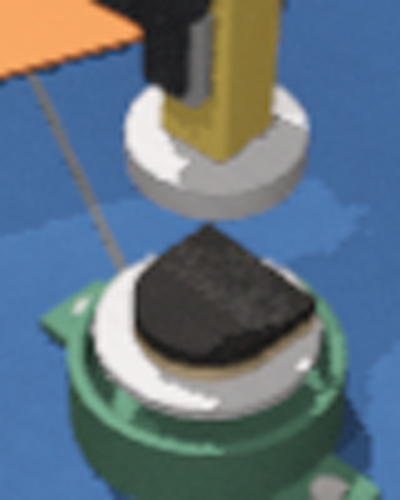

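Foot and pad centres agree within about 3 mm. I lower it to near the stop.

```bash
python3 -m creep '[{"x":0,"y":0.8,"z":20,"rx":0,"ry":0,"rz":0,"hand":20},{"x":0,"y":0,"z":30,"rx":0,"ry":0,"rz":0,"hand":20},{"x":0,"y":0,"z":10,"rx":0,"ry":0,"rz":0,"hand":20},{"x":0,"y":0,"z":4,"rx":0,"ry":0,"rz":0,"hand":20},{"x":0,"y":0,"z":4,"rx":0,"ry":0,"rz":0,"hand":20},{"x":0,"y":0,"z":4,"rx":0,"ry":0,"rz":0,"hand":20},{"x":0,"y":0,"z":4,"rx":0,"ry":0,"rz":0,"hand":20},{"x":0,"y":0,"z":4,"rx":0,"ry":0,"rz":0,"hand":20},{"x":0,"y":0,"z":0,"rx":0,"ry":0,"rz":0,"hand":20}]' 80
python3 -c "
from h import *
go(556,43,84.5)"
```

```text
clock: 6.92
eef_pos: [556.9, 43.0, 87.8]
tcp_rot: [3.14, 0.001, 2.111]
contact_force: [-1.2, -2.1, 6.3]
opening: 0.317
grasp_force: 82.1
clock 6.925 tcp [556.9  43.   87.8] [3.1404e+00 9.0000e-04 2.1109e+00] F [-1.2 -2.1  6.3] tool shift [ 0.4 -0.8  3.3] rotvec to upright [0.001 0.001 0.   ]
```

```bash
python3 -m creep '[{"x":0,"y":0,"z":2,"rx":0,"ry":0,"rz":0,"hand":20},{"x":0,"y":0,"z":2,"rx":0,"ry":0,"rz":0,"hand":20},{"x":0,"y":0,"z":0,"rx":0,"ry":0,"rz":0,"hand":20}]'
python3 -m creep '[{"x":0,"y":0,"z":2,"rx":0,"ry":0,"rz":0,"hand":20},{"x":0,"y":0,"z":0,"rx":0,"ry":0,"rz":0,"hand":20}]'
```

```text
clock: 7.3
eef_pos: [557.1, 43.1, 84.7]
tcp_rot: [3.14, 0.001, 2.111]
contact_force: [-3.5, -1.7, 16.0]
opening: 0.317
grasp_force: 83.2
clock: 7.55
eef_pos: [557.2, 43.0, 84.4]
tcp_rot: [3.14, 0.001, 2.111]
contact_force: [-7.6, -2.5, 35.7]
opening: 0.319
grasp_force: 85.7
```

It is on the stop: the force rises steeply with almost no travel. I ease off slightly, hold, and look.

```bash
python3 -m creep '[{"x":0,"y":0,"z":-0.8,"rx":0,"ry":0,"rz":0,"hand":20},{"x":0,"y":0,"z":0,"rx":0,"ry":0,"rz":0,"hand":20},{"x":0,"y":0,"z":0,"rx":0,"ry":0,"rz":0,"hand":20},{"x":0,"y":0,"z":0,"rx":0,"ry":0,"rz":0,"hand":20},{"x":0,"y":0,"z":0,"rx":0,"ry":0,"rz":0,"hand":20},{"x":0,"y":0,"z":0,"rx":0,"ry":0,"rz":0,"hand":20},{"x":0,"y":0,"z":0,"rx":0,"ry":0,"rz":0,"hand":20},{"x":0,"y":0,"z":0,"rx":0,"ry":0,"rz":0,"hand":20},{"x":0,"y":0,"z":0,"rx":0,"ry":0,"rz":0,"hand":20},{"x":0,"y":0,"z":0,"rx":0,"ry":0,"rz":0,"hand":20}]'
python3 - <<'E'
from h import *
S=grab_frame("side")
a=cv2.resize(S[150:270,270:390],None,fx=5,fy=5,interpolation=cv2.INTER_CUBIC);cv2.imwrite("pics/crop3.png",a[:,:,::-1])
E
```

```text
clock: 8.8
eef_pos: [557.1, 43.0, 84.6]
tcp_rot: [3.14, 0.001, 2.111]
contact_force: [-6.3, -2.0, 27.2]
opening: 0.317
grasp_force: 84.4
```

View pics/crop3.png

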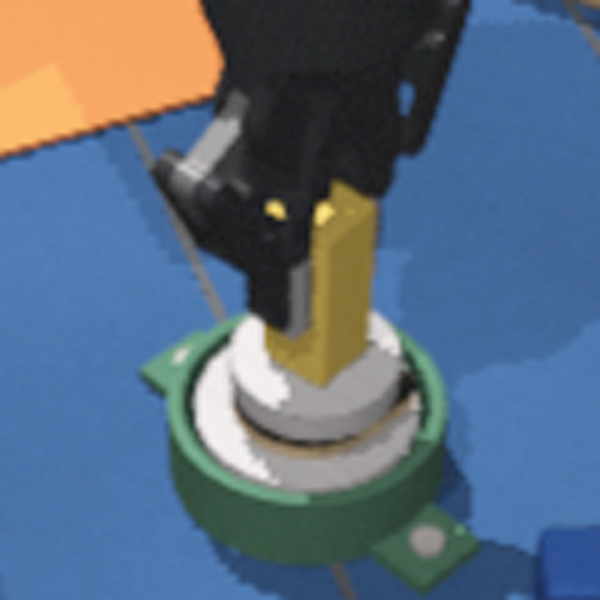

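Crop: the tamper is upright and about central on the pad, foot at crop (318,380), plate sunk level in the cup. Lift and carry it to the mat centre.

```bash
python3 -m creep '[{"x":0,"y":0,"z":-4,"rx":0,"ry":0,"rz":0,"hand":20},{"x":0,"y":0,"z":-10,"rx":0,"ry":0,"rz":0,"hand":20},{"x":0,"y":0,"z":-30,"rx":0,"ry":0,"rz":0,"hand":20},{"x":0,"y":0,"z":-30,"rx":0,"ry":0,"rz":0,"hand":20},{"x":20,"y":9.8,"z":0,"rx":0,"ry":0,"rz":0,"hand":20},{"x":40,"y":18,"z":0,"rx":0,"ry":0,"rz":0,"hand":20},{"x":50,"y":23,"z":0,"rx":0,"ry":0,"rz":0,"hand":20},{"x":50,"y":23,"z":0,"rx":0,"ry":0,"rz":0,"hand":20},{"x":50,"y":23,"z":0,"rx":0,"ry":0,"rz":0,"hand":20},{"x":26,"y":13,"z":0,"rx":0,"ry":0,"rz":0,"hand":20},{"x":10,"y":5,"z":0,"rx":0,"ry":0,"rz":0,"hand":20},{"x":0,"y":0,"z":0,"rx":0,"ry":0,"rz":0,"hand":20}]'
python3 -c "
from h import *
go(529,313,42.6)"
```

```text
clock: 10.35
eef_pos: [527.8, 313.1, 155.7]
tcp_rot: [-3.141, 0.0, 2.112]
contact_force: [0.3, -0.6, -2.2]
opening: 0.315
grasp_force: 81.0
clock 10.35 tcp [527.8 313.1 155.7] [-3.1407e+00  1.0000e-04  2.1116e+00] F [ 0.3 -0.6 -2.2] tool shift [ -0.7   1.1 113.1] rotvec to upright [-0.001  0.    -0.   ]
```

```bash
python3 -m creep '[{"x":0,"y":0,"z":20,"rx":0,"ry":0,"rz":0,"hand":20},{"x":0,"y":0,"z":40,"rx":0,"ry":0,"rz":0,"hand":20},{"x":0,"y":0,"z":30,"rx":0,"ry":0,"rz":0,"hand":20},{"x":0,"y":0,"z":12,"rx":0,"ry":0,"rz":0,"hand":20},{"x":0,"y":0,"z":5,"rx":0,"ry":0,"rz":0,"hand":20},{"x":0,"y":0,"z":3,"rx":0,"ry":0,"rz":0,"hand":20},{"x":0,"y":0,"z":2,"rx":0,"ry":0,"rz":0,"hand":20},{"x":0,"y":0,"z":0,"rx":0,"ry":0,"rz":0,"hand":20},{"x":0,"y":0,"z":0,"rx":0,"ry":0,"rz":0,"hand":20}]'
```

```text
clock: 11.48
eef_pos: [528.4, 313.3, 44.5]
tcp_rot: [3.141, 0.0, 2.111]
contact_force: [-0.4, -0.0, -1.5]
opening: 0.319
grasp_force: 80.9
```

```bash
python3 -m creep '[{"x":0,"y":0,"z":1,"rx":0,"ry":0,"rz":0,"hand":20},{"x":0,"y":0,"z":0.6,"rx":0,"ry":0,"rz":0,"hand":20},{"x":0,"y":0,"z":0,"rx":0,"ry":0,"rz":0,"hand":20}]'
```

```text
clock: 11.85
eef_pos: [528.3, 313.3, 43.1]
tcp_rot: [3.141, -0.0, 2.111]
contact_force: [-2.3, -0.9, 3.8]
opening: 0.318
grasp_force: 82.0
```

Contact. I open gradually and back straight up.

```bash
python3 -m creep '[{"x":0,"y":0,"z":0,"rx":0,"ry":0,"rz":0,"hand":30},{"x":0,"y":0,"z":0,"rx":0,"ry":0,"rz":0,"hand":40},{"x":0,"y":0,"z":0,"rx":0,"ry":0,"rz":0,"hand":60},{"x":0,"y":0,"z":0,"rx":0,"ry":0,"rz":0,"hand":80},{"x":0,"y":0,"z":0,"rx":0,"ry":0,"rz":0,"hand":80},{"x":0,"y":0,"z":0,"rx":0,"ry":0,"rz":0,"hand":80},{"x":0,"y":0,"z":-15,"rx":0,"ry":0,"rz":0,"hand":80},{"x":0,"y":0,"z":-40,"rx":0,"ry":0,"rz":0,"hand":80},{"x":0,"y":0,"z":-50,"rx":0,"ry":0,"rz":0,"hand":80},{"x":0,"y":0,"z":-30,"rx":0,"ry":0,"rz":0,"hand":80},{"x":0,"y":0,"z":0,"rx":0,"ry":0,"rz":0,"hand":80},{"x":0,"y":0,"z":0,"rx":0,"ry":0,"rz":0,"hand":80}]'
python3 - <<'E'
from h import *
cv2.imwrite("pics/side4.png",grab_frame("side")[:,:,::-1])
E
```

```text
clock: 13.35
eef_pos: [527.8, 312.9, 177.4]
tcp_rot: [-3.141, 0.0, 2.111]
contact_force: [0.7, 0.4, -0.4]
opening: 0.937
grasp_force: 0.0
```

View pics/side4.png

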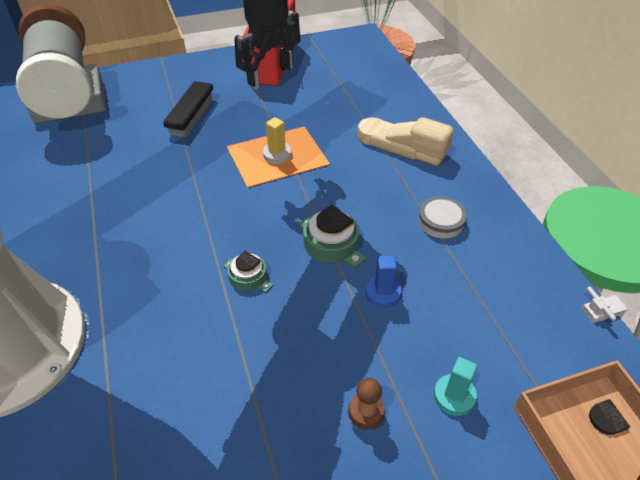

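The tamper stands upright mid-mat at (277,145), the plate is back up at (332,222), and the gripper is clear.

```bash
python3 -c "
from rig import *
print(sign_off())"
```

```text
the job is handed in; nothing more can be done
None
```

I pressed the pad to the stop with the yellow tamper and held it for over a second. The plate rose again, the tamper now stands upright in the middle of the orange mat, and I handed the job in at about 13 s; no verdict came back.

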